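Fit the fuse carrier into the grinder's supply box

TASK

Take the red fuse carrier from its wooden stand and fit it into the sprung bayonet socket on top of the blue supply box: feel for the entry slots, push it in against the spring, twist it gently about 60 degrees clockwise, and let it rise into its locking notches. It must stay locked in, upright, when you let go. The carrier is brittle: never let it bear on the box or socket with more than 60 N, and leave the rods, discs and grinder where they are.

Things in the scene. Friction and masses are not known exactly. Their poses are not given: they have to be found in the camera images.
- carrier_mid (a point): Centre of the red and white fuse carrier, half-way up, on its axis; 64 mm tall, about 90 g. z is up its axis, x along the grip wing and the lugs, y across the wing; a half turn makes no difference. Heights from the nose end: stem 24 mm diameter 0 to 31 mm; red flange disc 40 mm diameter 31 to 36 mm; red grip wing 36 long x 14 mm thick, 36 to 64 mm.
- carrier_nose (a point): Centre of the flat lower end of the carrier's white nose, 32 mm below carrier_mid, same axes. The first 5 mm tapers from 24 to 19 mm diameter. At the start it stands in the stand, 10 mm above the bench.
- carrier_lugs (a point): Centre of the carrier's brass cross-bar, 14.5 mm above the nose end, same axes. Its ends are the two lugs: 40 mm tip to tip along x, 8 mm wide, 5 mm high (12 to 17 mm above the nose end).
- carrier: The fuse carrier as a whole, of brittle material: a twist of 1 N m against a stop already bears on its lugs with about 60 N in all; origin at the nose's lower end, same axes as carrier_mid.
- stand: Wooden block 75 x 75 x 20 mm, fixed; origin at the centre of its underside. A blind hole in its top, 26.5 mm diameter, 10 mm deep, holds the carrier's nose upright.
- supply_box: Blue box 160 x 140 x 50 mm, fixed; origin at the centre of its underside. x runs along the two yellow marks on its top (a half turn makes no difference). On it stands a round metal collar, 57 mm outside diameter, 34 mm tall: the bayonet socket.
- socket (a point): Centre of the socket's mouth, level with the top of its flat lip, 84 mm above the bench; axes as the box, x along the yellow marks. Bore 27 mm diameter. Two opposite entry slots, 11 mm wide, go down through the 8 mm thick lip and pass the lugs when lined up within about 0.08 rad.
- socket_slots (a point): On the socket's axis, half-way through the lip (4 mm under the mouth); axes as the BOX, not the slots. The line of the slots lies 0.15 to 0.75 rad counter-clockwise (from above) of the yellow marks, different each time, not measured: see it from above, or feel for it: lugs pressed lightly on the lip (nose 12 mm under the mouth) and turned drop into the slots.
- socket_spring (a point): On the socket's axis, 15 mm under the mouth: where the nose meets the black spring plunger. 4 N at first, then 0.9 N more per mm; hard stop when the nose is 29 mm under the mouth (17 N just before). The lugs are clear under the lip with the nose 25 mm under the mouth (13 N); they then turn only clockwise seen from above.
- socket_lock (a point): On the socket's axis, 21 mm under the mouth: where the nose end is when locked. The locking notches, 4 mm deep in the lip's underside, 14 mm wide, are 60 degrees clockwise of the slots, with a solid stop about 10 degrees farther. Let up there, the carrier rises 4 mm and is held (9 N of spring). Unlocked, it springs up to 15 mm or less under the mouth.
- rod_a: Bystander: pointed steel rod 18 mm thick, 290 mm long, lying along its y; origin under the middle of the round part.
- rod_b: Bystander: a second such rod.
- discs: Bystander: stack of thin steel discs, 170 mm diameter, 11 mm tall; origin under the centre.
- grinder: Bystander: angle grinder lying along its y, about 310 mm long, 70 mm tall; origin under the middle of its body.
There are look-alikes about, which are no part of the job. Of the things shaped like the supply_box, the blue one is meant. What is shaped like the carrier but purple is not meant.

How it is judged:
By the outcome, as a careful person would: the job done as asked, in the order asked, and still so for the second after the job is handed in, with the robot touching nothing.
It also fails if it takes over 69 s, if anything falls off the work surface, if the arm or the gripper's body presses on something with over 40 N, if the wrist force passes 120 N, or if a joint passes its speed limit or range.

ROBOT

A 6-joint arm with a two-finger parallel gripper is mounted at the origin on the work surface. World frame = base frame: x ahead of the robot, y to its left, z up, the work surface at z = 0. Lengths are in mm, angles in rad, forces in N, time in s.
With the tool pointing down it reaches from about 275 to 825 mm from the base axis. Payload 4.9 kg.
Tool frame: the origin (TCP) lies at the very end of the fingers, on their centre line; the grasp point (between the pads) lies 19 mm behind it; z points along the fingers, y is the line along which they close (so a half turn about z gives the same grasp; the last joint's range is limited). The gripper opens to 85 mm and grips with 20 to 120 N. Pads are 22 mm wide; open, the fingers measure 114 mm over their backs; the gripper's body (76 mm by 85 mm) begins 54 mm behind the grasp point. The pads swing forward as they close: fully open they stand 13 mm farther back than shut.
Start: joints at [1.033, 0.326, -0.193, 1.052, 0, 1.437], TCP at [216.1, 505.786, 231.281] pointing down, gripper open.
Joint ranges: [-2.65, 2.65], [-0.97, 1.79], [-1.3, 1.35], [-1.93, 2.1], [-1.47, 1.37], [-3.14, 3.14]. Speed limits (rad/s): [2.57, 2.57, 3.14, 3.14, 3.14, 3.14].

INTERFACE

Orientations are given as [roll, pitch, yaw] about the fixed x, y, z axes, in that order (R = Rz(yaw) Ry(pitch) Rx(roll)).
In Python, from bench import bot, solve_ik, imaging gives the robot as it stands. Calls block until the motion is done:
- bot.move_ptp(position, orientation): joint-space move of the TCP to a pose.
- bot.movel(position, rot=None, max_speed=150, threshold=None): straight line of the TCP; rot=None keeps the orientation; max_speed is the mean speed in mm/s. With threshold (N) it stops when the force on the tool has changed by that much, and returns True; else False.
- bot.move_j(angles): joint-space move.
- bot.grip(opening, effort=None): opening from 0.0 (shut) to 1.0 (fully open); effort is the grip in N (None keeps the last); returns when the fingers have stopped.
- bot.dwell(seconds).
- solve_ik(position, orientation): joint angles nearest the present ones, or None.
- bot.get_state(): the state.
- imaging.capture(name): name is "scene" or "top"; returns the picture (420x560x3 uint8, blue, green, red); there is no depth.
- imaging.camera_model(name): a dict with "K" (3x3 intrinsics, pixels), "k1" (the pictures are not rectified: a ray, as slopes to the right and down, at radius r is drawn at 1 + k1 r^2 times it, then the intrinsics apply), "position" and "rotation" of the camera in the world. Camera axes: x right, y up, looking along -z (the intrinsics and any distortion apply to the point x, -y, -z); pixel columns grow to the right and rows downward; lengths in mm; the calibration is good to about 2 mm. A picture is of the moment at which its call begins. camera_model takes no time and is no camera call.
A pose or a line that the arm cannot do raises bot.IKError and nothing moves.
- bot.sign_off(): hands the job in; it is judged then, once.
The state is a dict: "t": time; "qpos": joint angles; "joint_velocities": joint speeds; "effort": joint torques, N m; "tcp_pos": TCP position; "orientation": TCP orientation; "contact_force": force on the tool from outside, world axes, zero at the start; "wrist_torque": the same for the moment, N m; "opening": opening from 0.0 (shut) to 1.0 (fully open); "gripper_force": force on a finger pad.
Only numpy, scipy, OpenCV 4.12 (cv2) and the standard library are available. Lean on these libraries where they do the work, as an engineer would, in place of code of your own. Each camera call takes 0.05 s, during which the arm holds its last target. There are 200 camera calls.

## Working session

There is one attempt and no reset: what is moved stays moved. The work goes in short steps, each a Python script; the robot and the scene stay as the last script left them, time stands still between calls to the robot, and variables do not carry over. Pictures are saved under pics/ and viewed, at most 10 in all, crops included, and the job is handed in when it is done.

```bash
mkdir -p pics; ls; python3 - <<'E'
from bench import bot, imaging
import cv2
for n in("scene","top"):
    cv2.imwrite(f"pics/{n}0.png",imaging.capture(n)); m=imaging.camera_model(n); print(n,m)
s=bot.get_state();print(s)
E
```

```text
pics
scene {'K': array([[395.52549206,   0.        , 278.46309041],
       [  0.        , 395.52549206, 207.48376168],
       [  0.        ,   0.        ,   1.        ]]), 'k1': -0.03206136510297285, 'position': array([1264.17226849,  549.66887768,  617.3525341 ]), 'rotation': array([ 1.01785725, -0.01103833,  2.25462138])}
top {'K': array([[433.64939215,   0.        , 278.48917822],
       [  0.        , 433.64939215, 211.02703105],
       [  0.        ,   0.        ,   1.        ]]), 'k1': 0.04164597181930866, 'position': array([ 484.41439208,   18.64606016, 1261.49926429]), 'rotation': array([ 0.0527083 , -0.03034588, -1.58730486])}
{'t': 0.1, 'qpos': array([ 1.03278997e+00,  3.26847301e-01, -1.93440784e-01,  1.05201465e+00,
        1.36314468e-05,  1.43657998e+00]), 'joint_velocities': array([-0.00069721, -0.00211257,  0.00320193, -0.0009181 ,  0.00104943,
       -0.00134796]), 'effort': array([ 3.96969308e-04, -4.44239616e+01,  2.63037568e+01,  7.84228498e-03,
       -8.17219734e-05, -1.49541086e-05]), 'tcp_pos': array([215.83339696, 505.3367291 , 230.60873578]), 'orientation': array([-3.14010161e+00, -2.15087433e-04,  2.73780247e+00]), 'contact_force': array([-0.04721172,  0.11885418,  0.47042182]), 'wrist_torque': array([-0.00741889,  0.06089678, -0.0200057 ]), 'gripper_force': 0.0, 'opening': 0.9989737726181824}
```

View pics/scene0.png

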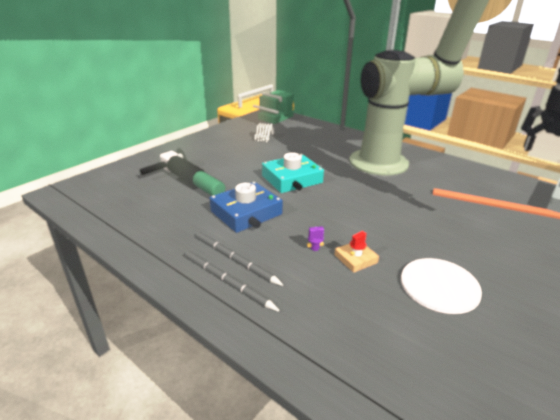

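View pics/top0.png

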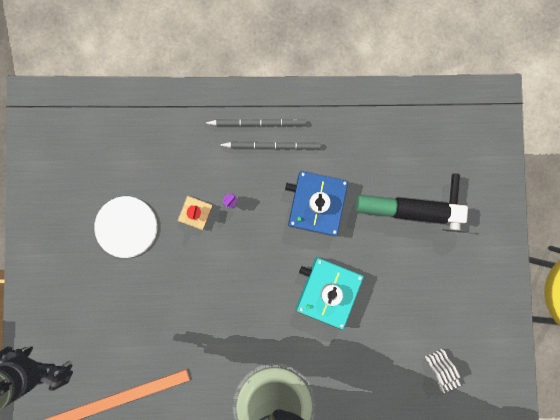

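Candidates for the carrier are red at top (194,212) / scene (359,241), standing in the wooden stand, and purple at top (230,201) / scene (316,238). I choose red. Candidates for the box are blue at top (319,203) and teal at top (332,293). I choose blue. Next I measure both and check the choices in one crop.

```bash
cat > h.py <<'E'
import numpy as np, cv2
from scipy.spatial.transform import Rotation as Ro
from bench import bot, solve_ik, imaging
def rays(name,px):
    m=imaging.camera_model(name);k=m["K"]
    d=(np.atleast_2d(px).astype(float)-k[:2,2])/[k[0,0],k[1,1]]
    u=d.copy()
    for _ in range(20): u=d/(1+m["k1"]*(u**2).sum(1,keepdims=True))
    v=np.c_[u[:,0],-u[:,1],-np.ones(len(u))]
    return m["position"],Ro.from_euler("xyz",m["rotation"]).apply(v)
def plane(name,px,z):
    p,v=rays(name,px); return (p+v*((z-p[2])/v[:,2])[:,None])[:,:2]
def pix(mask): 
    y,x=np.nonzero(mask); return np.c_[x,y]
def biggest(mask):
    n,l,s,c=cv2.connectedComponentsWithStats(mask.astype(np.uint8)); return l==1+np.argmax(s[1:,4])
def axis(pts,w=None):
    c=np.average(pts,axis=0,weights=w); e,v=np.linalg.eigh(np.cov((pts-c).T,aweights=w)); return c,np.arctan2(v[1,1],v[0,1]),np.sqrt(e)
def rect_yaw(pts):
    r=cv2.minAreaRect(pts.astype(np.float32)); b=cv2.boxPoints(r); e=[b[1]-b[0],b[2]-b[1]]; e=max(e,key=np.linalg.norm)
    return np.array(r[0]),np.arctan2(e[1],e[0]),r[1]
E
python3 - <<'E'
from h import *
im=cv2.imread("pics/top0.png"); sc=cv2.imread("pics/scene0.png")
h=cv2.cvtColor(im,cv2.COLOR_BGR2HSV); H,S,V=[h[...,i].astype(int) for i in range(3)]
blue=biggest((H>105)&(H<122)&(S>120)&(V>60)&(np.indices(H.shape)[1]>280)&(np.indices(H.shape)[1]<360))
print("box",[rect_yaw(plane("top",pix(blue),50))])
roi=lambda x0,x1,y0,y1:(np.indices(H.shape)[1]>=x0)&(np.indices(H.shape)[1]<=x1)&(np.indices(H.shape)[0]>=y0)&(np.indices(H.shape)[0]<=y1)
yel=(H>20)&(H<40)&(S>90)&(V>90)&roi(300,340,175,232)
print("yellow",yel.sum(),axis(plane("top",pix(yel),50)))
for t in(60,90):
    dk=biggest((V<t)&roi(308,332,191,215)); print("dark",dk.sum(),axis(plane("top",pix(dk),84)))
lip=roi(306,333,188,216)&(S<50)&(V>130); print("lip",lip.sum(),rect_yaw(plane("top",pix(lip),84)))
red=biggest((H<8)&(S>150)&roi(175,220,190,235)); print("red",red.sum(),rect_yaw(plane("top",pix(red),60)))
wood=roi(170,220,185,240)&(H>8)&(H<25)&(S>60)&(V>100)|red; print("stand",rect_yaw(plane("top",pix(biggest(wood)),20)))
a=cv2.resize(im[185:240,170:245],(600,440),interpolation=cv2.INTER_CUBIC)[:,:400]
b=cv2.resize(im[180:225,300:340],(391,440),interpolation=cv2.INTER_CUBIC)
cv2.imwrite("pics/c1.png",np.hstack([a,b]))
E
```

```text
box [(array([ 568.78326416, -129.79049683]), np.float32(-0.22453831), (139.77529907226562, 157.75277709960938))]
yellow 30 (array([ 570.05824762, -131.62996379]), np.float64(2.9190103479542437), array([ 1.15417924, 48.92478124]))
dark 70 (array([ 569.96160722, -130.00393048]), np.float64(3.0339199177565632), array([ 5.26789493, 10.13481493]))
dark 83 (array([ 569.66699598, -130.66059373]), np.float64(3.074003642522579), array([ 5.63061006, 10.05103585]))
lip 266 (array([ 568.46356201, -130.25404358]), np.float32(-0.47948465), (56.184539794921875, 56.45613098144531))
red 153 (array([548.03619385, 215.36557007]), np.float32(1.5564322), (35.5919189453125, 33.10680389404297))
stand (array([548.79040527, 218.32324219]), np.float32(1.1956617), (78.4212646484375, 77.4489517211914))
```

View pics/c1.png

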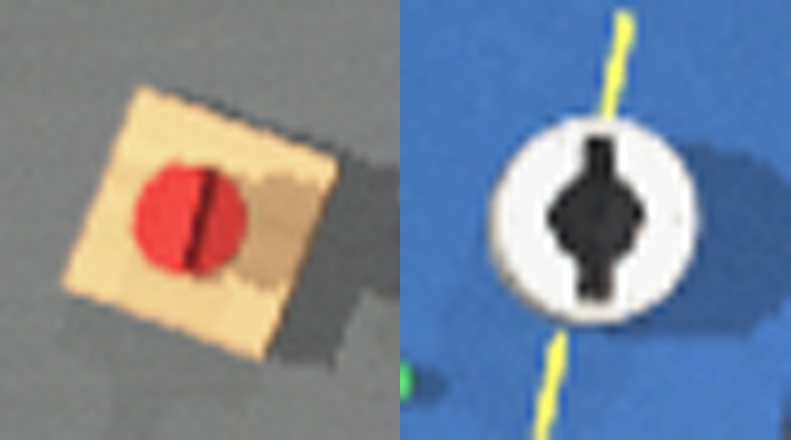

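The crop confirms the choices. The red carrier is in the stand at about (193.8,212.4), with its wing running near image-vertical and the dark strip as its shaded side. The blue box's socket is at about (319.9,202.5), with its slots near image-vertical and slightly counter-clockwise of the yellow marks.

```bash
python3 - <<'E'
from h import *
im=cv2.imread("pics/top0.png").astype(np.uint8)
X0,Y0=175,192; F=8
def up(x0,x1,y0,y1): return cv2.resize(im[y0:y1,x0:x1],None,fx=F,fy=F,interpolation=cv2.INTER_CUBIC)
def back(p,x0,y0): return (np.asarray(p)+.5)/F-.5+[x0,y0]
c=up(175,215,192,232); B,G,R=[c[...,i].astype(int) for i in range(3)]
m=biggest((R>1.9*G)&(R>1.9*B)|(cv2.cvtColor(c,cv2.COLOR_BGR2GRAY)<45))
pts=back(pix(m),175,192); ch=cv2.convexHull(plane("top",pts,46).astype(np.float32)); e=cv2.fitEllipse(ch); print("flange",e, cv2.minEnclosingCircle(ch))
dk=biggest(m&(R<130)); print("strip",dk.sum()/64,axis(plane("top",back(pix(dk),175,192),60)))
c=up(304,336,187,219); g=cv2.cvtColor(c,cv2.COLOR_BGR2GRAY)
for t in(100,130):
    d=np.zeros_like(g,bool); yy,xx=np.indices(g.shape)
    d=biggest((g<t)&(np.hypot(xx-128,yy-128)<100)); P=plane("top",back(pix(d),304,187),84); c0=P.mean(0)
    r=np.hypot(*(P-c0).T); o=P[(r>16)]; a=axis(o); print("slot",c0,a, r.max(), np.median(abs((o-a[0])@[np.cos(a[1]),np.sin(a[1])])))
for p,y in(([549,217,150],2.94),([568.5,-130.3,200],3.08),([568.5,-130.3,120],1.9)): print(solve_ik(p,[np.pi,0,y]))
# scene check: red & collar
sc=cv2.imread("pics/scene0.png"); B,G,R=[sc[...,i].astype(int) for i in range(3)]
yy,xx=np.indices(B.shape)
m=biggest((R>150)&(G<70)&(B<70)&(abs(xx-359)<20)&(abs(yy-241)<20)); p=pix(m); print("scene red",p.min(0),p.max(0),p.mean(0))
E
```

```text
flange ((548.7003784179688, 218.4105224609375), (38.708866119384766, 38.831756591796875), 97.27888488769531) ((548.931884765625, 218.44601440429688), 19.853727340698242)
strip 9.125 (array([548.33782108, 212.20387964]), np.float64(2.895510988278083), array([0.69676449, 9.16737297]))
slot [ 569.06985025 -130.76871496] (array([ 568.65348909, -130.96140816]), np.float64(3.083221040626235), array([ 2.23832517, 19.07774728])) 22.74267348011476 18.895565098991604
slot [ 561.6770758 -132.6540337] (array([ 561.6770758, -132.6540337]), np.float64(1.4360998725768617), array([21.26353647, 22.89501747])) 40.244232659823346 22.69401861754929
[ 0.25141585  0.46294235 -0.20299159  0.90486239  0.          0.4530085 ]
[-0.35183681  0.40889898 -0.15233193  1.00956542  0.         -0.29024415]
[-0.35183681  0.48047133 -0.25974355  0.83058145  0.          0.88975585]
scene red [351 233] [364 247] [357.95121951 240.73170732]
```

```bash
python3 - <<'E'
from h import *
x,y,w=548.8,218.4,2.8955; o=[np.pi,0,w]
bot.grip(0.55,60)
bot.move_ptp([x,y,130],o)
hit=bot.movel([x,y,52],max_speed=60,threshold=6); s=bot.get_state(); print(hit,s["tcp_pos"],s["contact_force"])
bot.grip(0.0,60); s=bot.get_state(); print(s["t"],s["opening"],s["gripper_force"],s["tcp_pos"],s["orientation"],s["contact_force"],s["wrist_torque"])
cv2.imwrite("pics/g.png",imaging.capture("scene")[190:290,290:420].repeat(4,0).repeat(4,1))
E
```

```text
False [549.14917685 218.4810008   52.45593896] [ 0.72517594 -0.0940254   0.9393941 ]
4.0667 0.14623284667166375 59.218992590904236 [549.18437587 218.49471602  52.41804938] [3.14122675e+00 7.79574882e-04 2.89550966e+00] [ 0.67962797 -0.82170944  2.46744547] [-0.00907021  0.05736814  0.0058111 ]
```

View pics/g.png

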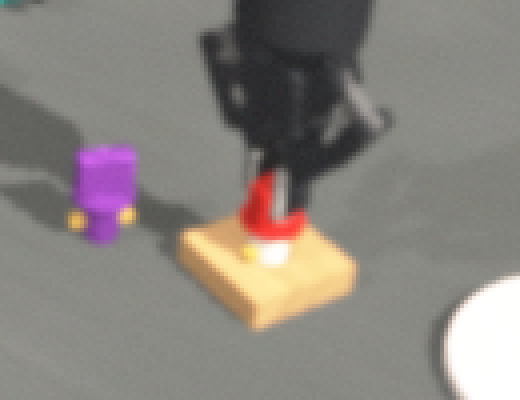

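The scene crop shows the fingers closed across the red wing at crop (270,205), with the white stem still in the stand and the purple decoy untouched. Next I lift, carry it over, and feel downward.

```bash
python3 - <<'E'
from h import *
sx,sy,w=568.8,-130.6,3.083; o=[np.pi,0,w]
bot.movel([549.1,218.5,190],max_speed=120)
bot.move_ptp([sx,sy,180],o)
bot.movel([sx,sy,137],max_speed=80); bot.dwell(.2)
s=bot.get_state(); print(s["t"],s["tcp_pos"],s["opening"],s["contact_force"],s["wrist_torque"])
im=imaging.capture("scene"); cv2.imwrite("pics/s.png",cv2.resize(im[120:220,190:310],None,fx=5,fy=5,interpolation=cv2.INTER_CUBIC))
hit=bot.movel([sx,sy,113.5],max_speed=12,threshold=4)
s=bot.get_state(); print(hit,s["t"],s["tcp_pos"],"nose depth",84+42.4-s["tcp_pos"][2],s["contact_force"],s["wrist_torque"])
E
```

```text
7.6167 [ 569.2874303  -130.79530296  137.68085312] 0.14901817715112844 [ 0.57583346 -0.51638302 -0.52286782] [ 0.04445526 -0.03530716  0.01793055]
False 9.775 [ 568.82106195 -130.70688933  113.54077509] nose depth 12.859224909063073 [-0.54983446 -0.8671545   0.47069304] [-0.16892428 -0.09155893 -0.01101268]
```

View pics/s.png

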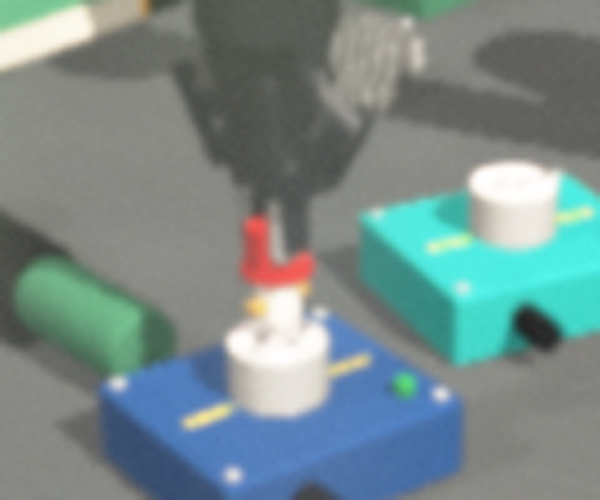

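The picture shows the carrier upright over the blue box's collar at about (280,340), with the nose going into the mouth. There is no contact yet at 12.9 mm, so I keep feeling downward in small steps.

```bash
python3 - <<'E'
from h import *
sx,sy=568.8,-130.6
for z in np.arange(112.4,106,-1.0):
    hit=bot.movel([sx,sy,z],max_speed=12,threshold=7); s=bot.get_state()
    print(hit,round(s["t"],2),"depth %.2f"%(84+42.4-s["tcp_pos"][2]),s["tcp_pos"][:2].round(2),s["contact_force"].round(1),s["wrist_torque"].round(2))
    if hit or np.linalg.norm(s["contact_force"])>15: break
E
```

```text
False 10.03 depth 14.10 [ 568.79 -130.64] [ 0.5 -0.9 -1.3] [-0.24 -0.07  0.07]
False 10.28 depth 14.95 [ 568.87 -130.68] [ 0.9 -1.   0.3] [-0.26 -0.04  0.  ]
False 10.53 depth 15.70 [ 568.94 -130.7 ] [-0.7 -1.2  3.1] [-0.23  0.12  0.04]
False 10.78 depth 16.73 [ 568.98 -130.7 ] [-1.  -1.5  4.9] [-0.22  0.19  0.02]
False 11.03 depth 17.76 [ 568.96 -130.72] [-1.1 -1.2  4.6] [-0.25  0.21 -0.  ]
False 11.28 depth 18.73 [ 568.96 -130.7 ] [-1.6 -1.2  5.1] [-0.21  0.24  0.03]
False 11.53 depth 19.63 [ 568.97 -130.71] [-0.7 -0.7  6. ] [-0.2   0.32 -0.03]
```

The force follows the spring curve, so the lugs are in the slots. I push to about 27 mm and watch the force.

```bash
python3 - <<'E'
from h import *
sx,sy=568.8,-130.6
for z in np.arange(105.4,98.5,-1.0):
    hit=bot.movel([sx,sy,z],max_speed=12,threshold=7); s=bot.get_state()
    print(hit,round(s["t"],2),"depth %.2f"%(84+42.4-s["tcp_pos"][2]),s["tcp_pos"][:2].round(2),s["contact_force"].round(1),s["wrist_torque"].round(2))
    if hit or s["contact_force"][2]>14.2: break
E
```

```text
False 11.78 depth 20.50 [ 569.01 -130.71] [-0.6 -0.5  6.2] [-0.17  0.37  0.01]
False 12.03 depth 21.40 [ 568.99 -130.69] [-1.8  0.   7.9] [-0.15  0.42 -0.02]
False 12.28 depth 22.28 [ 569.02 -130.71] [-2.8 -0.6  9.1] [-0.14  0.46  0.02]
False 12.53 depth 23.16 [ 569.01 -130.72] [-2.5 -1.7  9.5] [-0.09  0.55  0.  ]
False 12.78 depth 24.03 [ 569.02 -130.7 ] [-2.3 -1.1 10.2] [-0.04  0.62 -0.03]
False 13.03 depth 24.87 [ 569.1  -130.72] [-2.2 -0.6 11.7] [-0.08  0.64 -0.02]
False 13.28 depth 25.78 [ 569.04 -130.71] [-3.4 -0.5 12.2] [-0.05  0.81  0.05]
```

```bash
cat > tw.py <<'E'
from h import *
def step(p,w,**k):
    hit=bot.movel(list(p),rot=[np.pi,0,w],max_speed=k.get("v",12)); s=bot.get_state()
    f=s["contact_force"]; print(round(s["t"],2),"depth %.2f"%(126.4-s["tcp_pos"][2]),"yaw %.3f"%(s["orientation"][2]),s["tcp_pos"][:2].round(2),f.round(1),s["wrist_torque"].round(2)); return f,s
E
python3 - <<'E'
from tw import *
p=np.array([568.0,-130.7,98.4]); w=3.083
for z in (98.6,97.8,97.2):
    p[2]=z; f,s=step(p,w)
    if f[2]>14.3: break
for i in range(5):
    w-=0.1; f,s=step(p,w)
    if abs(s["wrist_torque"][2])>0.35 or f[2]>25 or np.hypot(f[0],f[1])>12: print("abort"); break
    p[:2]+=np.clip(0.15*f[:2],-.4,.4)
print(p,w)
E
```

```text
13.53 depth 26.26 yaw 3.083 [ 568.96 -130.76] [-1.9  0.3 12.6] [0.06 0.52 0.01]
13.78 depth 26.97 yaw 3.083 [ 568.94 -130.73] [-2.4 -0.4 13.5] [0.12 0.6  0.07]
14.03 depth 27.50 yaw 3.083 [ 568.99 -130.76] [-1.7  0.6 13. ] [0.13 0.57 0.01]
14.28 depth 27.35 yaw 2.983 [ 569.28 -130.82] [-2.4  0.4 13.9] [ 0.1   0.52 -0.04]
14.53 depth 27.20 yaw 2.883 [ 569.37 -130.87] [-0.8  0.4 13.9] [ 0.03  0.24 -0.09]
14.78 depth 27.12 yaw 2.783 [ 569.49 -130.89] [-0.9 -0.2 12.4] [ 0.06  0.22 -0.09]
15.03 depth 27.04 yaw 2.683 [ 569.56 -130.95] [ 0.2  0.  13.6] [ 0.04  0.08 -0.08]
15.28 depth 27.01 yaw 2.583 [ 569.64 -131.01] [-0.1  1.2 13.5] [ 0.03  0.1  -0.1 ]
[ 567.38308043 -130.41271378   97.2       ] 2.5829999999999997
```

```bash
python3 - <<'E'
from tw import *
p=np.array([567.4,-130.4,97.0]); w=2.583
while w>2.05:
    w=max(w-0.1,2.036); f,s=step(p,w)
    if abs(s["wrist_torque"][2])>0.35 or f[2]>25 or np.hypot(f[0],f[1])>12: print("abort"); break
    p[:2]+=np.clip(0.15*f[:2],-.4,.4)
bot.dwell(.2); s=bot.get_state(); print(s["contact_force"],s["wrist_torque"],s["tcp_pos"],s["orientation"],p,w)
E
```

```text
15.53 depth 27.17 yaw 2.483 [ 569.74 -130.95] [ 0.9 -0.3 13.8] [-0.05  0.05 -0.1 ]
15.78 depth 27.17 yaw 2.383 [ 569.83 -130.97] [ 0.3 -0.5 13.2] [-0.07  0.04 -0.07]
16.02 depth 27.19 yaw 2.283 [ 569.86 -131.  ] [ 1.1 -0.3 13.7] [-0.03  0.07 -0.08]
16.27 depth 27.19 yaw 2.183 [ 570.01 -131.08] [-0.5 -0.3 13.4] [-0.01  0.01 -0.05]
16.52 depth 27.15 yaw 2.083 [ 570.04 -131.12] [-0.1  0.2 13.9] [-0.03 -0.   -0.08]
16.77 depth 27.14 yaw 2.036 [ 570.05 -131.14] [ 0.4  0.3 14. ] [-0.04  0.03 -0.03]
[ 0.37206202 -0.10973242 12.75384936] [-0.07483794  0.05507596 -0.02957195] [ 570.05591095 -131.13308612   99.26095079] [3.13736216 0.00346227 2.03608881] [ 567.70579924 -130.54899609   97.        ] 2.036
```

```bash
python3 - <<'E'
from tw import *
p=np.array([567.9,-130.5,97.0]); w=2.036
while p[2]<107:
    p[2]+=0.8; f,s=step(p,w)
    if f[2]<0: print("held"); break
E
```

```text
17.23 depth 26.44 yaw 2.036 [ 570.11 -131.1 ] [-0.6 -0.7 12.9] [-0.1   0.06 -0.05]
17.48 depth 25.71 yaw 2.036 [ 570.09 -131.11] [-0.6 -1.5 12.2] [-0.12  0.01  0.03]
17.73 depth 25.02 yaw 2.036 [ 570.07 -131.08] [-0.4 -1.7 10.9] [-0.17 -0.02  0.  ]
17.98 depth 24.32 yaw 2.036 [ 570.08 -131.11] [-0.  -0.4 10.2] [-0.18 -0.03  0.04]
18.23 depth 23.58 yaw 2.036 [ 570.08 -131.09] [ 0.1 -0.6  9.8] [-0.2  -0.17 -0.01]
18.48 depth 22.91 yaw 2.036 [ 570.02 -131.07] [ 0.8 -1.1 10.1] [-0.16 -0.2   0.04]
18.73 depth 22.17 yaw 2.036 [ 570.08 -131.06] [ 1.5 -0.5  9. ] [-0.2  -0.24 -0.01]
18.98 depth 21.46 yaw 2.036 [ 570.04 -131.08] [ 1.  -0.4  8.5] [-0.25 -0.24  0.01]
19.23 depth 21.03 yaw 2.036 [ 569.99 -131.07] [ 2.9 -1.2  7.5] [-0.28 -0.58 -0.05]
19.48 depth 20.90 yaw 2.036 [ 569.92 -131.04] [ 4.7 -2.8  1.6] [-0.48 -1.22 -0.02]
19.73 depth 20.81 yaw 2.036 [ 569.84 -131.04] [ 5.6 -3.6 -3. ] [-0.63 -1.57  0.01]
held
```

Resistance starts at 21 mm, which is the notch depth. I relax to neutral force, release, retreat and look.

```bash
python3 - <<'E'
from tw import *
step([568.6,-130.8,104.3],2.036)
bot.grip(0.5); s=bot.get_state(); print(s["t"],s["opening"],s["contact_force"],s["tcp_pos"])
x,y,z=s["tcp_pos"]
bot.movel([568.6,-130.8,180],max_speed=50)
bot.move_ptp([400,150,300],[np.pi,0,2.036]); bot.dwell(.3)
a=imaging.capture("scene"); b=imaging.capture("top"); print(bot.get_state()["t"])
f=lambda i,n:cv2.resize(i,(n,440),interpolation=cv2.INTER_CUBIC)
cv2.imwrite("pics/end.png",np.hstack([f(a[140:230,195:295],490),f(b[180:225,305:335],293)]))
E
```

```text
20.02 depth 21.13 yaw 2.036 [ 570.05 -131.1 ] [ 1.9 -0.8  7.9] [-0.25 -0.54 -0.01]
20.4167 0.501617032951391 [ 0.02462326 -0.47077034  0.76672474] [ 567.76689882 -130.41654083  103.55787744]
23.8
```

View pics/end.png

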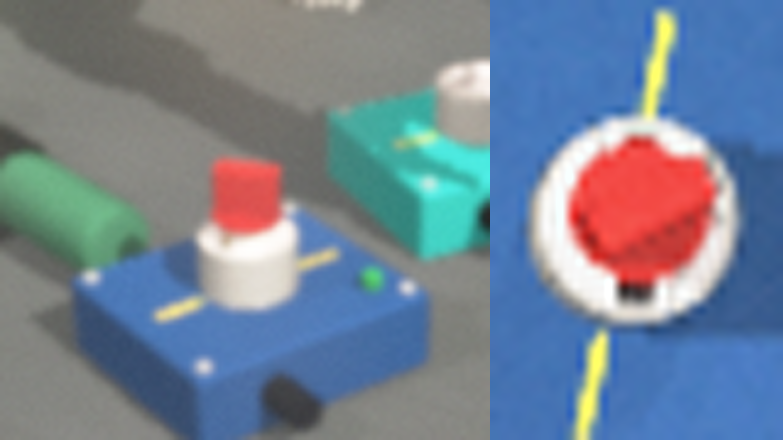

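The final view shows the red carrier standing upright in the blue box's socket at crop (247,200). In the top view its wing is turned about 60° from the slot, which is still visible at (635,288). The flange height matches the locked depth.

```bash
python3 -c "
from bench import bot
print(bot.sign_off())"
```

```text
the job is handed in; nothing more can be done
None
```

The red fuse carrier is locked upright in the blue box's socket and the job is handed in, at about 24 s with contact forces on the tool reading at most about 14 N; no verdict came back.

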